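Pin the instrument mount and hold the hidden bolt head

ROBOT

A 7-joint arm with a two-finger parallel gripper is mounted at the origin on the work surface. World frame = base frame: x ahead of the robot, y to its left, z up, the work surface at z = 0. Lengths are in m, angles in degrees, forces in N, time in s.
With the tool pointing down it reaches from about 0.425 to 0.875 m from the base axis. Payload 4.7 kg.
Tool frame: the origin (TCP) lies on the centre line of the jaws, within the pads' length; the fingertips stand ahead of it and the grasp point (between the pads) lies 2 mm behind it (env.tip_reach is the x of the fingertips in the tool frame, in m); x points along the fingers, z is the direction in which the jaws open and shut, and the axes are right-handed (so a half turn about x gives the same grasp; the last joint's range is limited). The gripper opens to 87 mm and grips with 3 to 60 N. Pads are 19 mm wide; open, the fingers measure 117 mm over their backs; the gripper's body (75 mm by 190 mm) begins 51 mm behind the grasp point.
Start: joints at [72.599, 18.392, -4.016, 83.108, 1.295, 78.541, -3.26], TCP at [0.203, -0.617, 0.24] pointing down, gripper open.
Joint ranges: [-163.93, 163.93], [-17.29, 119.83], [-79.2, 71.16], [3.27, 140.29], [-89.18, 269.18], [5.43, 117.66], [-154.24, 154.24]. Speed limits (degrees/s): [147.25, 147.25, 180, 180, 180, 180, 180].

INTERFACE

Orientations are given as [roll, pitch, yaw] about the fixed x, y, z axes, in that order (R = Rz(yaw) Ry(pitch) Rx(roll)).
In Python, from cell import telemetry, optics, env, models gives the robot as it stands.
- The arm moves only by the shell command python3 -m pendant 'ROWS' [FORCE]. ROWS is JSON, a list of rows, each a list of 3 entries, a list of its own where there are three numbers: the finger opening in mm, from 0 to 87, then the shift along the tool's x, y, z in mm, then the turn, a rotation vector about the tool's x, y, z in rad. A call has 1 to 10 rows; each row is the pose to reach, as a shift and turn from the pose commanded when the call began, along the tool's axes at that moment; what a row does not reach only later rows make up. A row lasts 1/12 s, in which the tool goes at most 41.7 mm and 7.16 degrees, less where a joint would pass 70% of its speed; a pose out of reach is approached as far as the arm can. A call with a gripper value outside its range is refused whole. The fingers move at their own pace and stop on an object; FORCE is the grip in N (left out, the last holds). Time passes only in rows, so rows that repeat a pose let the fingers close. It gives the time, the measured TCP pose, the force and the opening at its end, in the units of the state.
- telemetry.get_obs(): the state, without advancing time (a new reading comes with each control period).
- optics.read_camera(name): name is "scene" or "top"; returns a dict with "image" (400x640x3 uint8, blue, green, red), "range_z" (400x640 float32, m along the optical axis (not along the pixel's ray), 0 where there is no reading), "fx", "fy", "cx", "cy" (pixels), "cam_to_world" (4x4, takes a point from camera to world coordinates). Camera axes: x right, y up, looking along -z (the intrinsics and any distortion apply to the point x, -y, -z); pixel columns grow to the right and rows downward; lengths in m; the calibration is good to about 2 mm. A picture is of the moment at which its call begins.
- env.sign_off(): hands the job in, once; it reports no verdict.
Trained networks look in the newest picture that a camera, given by its name, has taken for a name from the list of things; names that differ only in an ending like _2 or _b are one class to them, and where a whole thing is asked for, a point or a joint stands for the part that bears it (a point fixed in the world has none). Each returns a list of dicts, best first, with "confidence" (0 to 1); they miss things now and then, are a little off and sometimes report something else, mostly with a low value. They report only what shows in the picture. A call takes as long as a camera call.
- models.masks_of(camera, label): "pixels" (400x640 bool, what is visible of it) and "extent" ([left, top, right, bottom] as shares, 0 to 1, of the picture: columns of its width, rows of its height, round what is visible of it).
- models.landmark_of(camera, label): "centre" ([row, column] as shares, 0 to 1, of the picture: columns of its width, rows of its height: a listed point, or the origin of a listed thing).
The state is a dict: "time_s": time; "qpos": joint angles; "joint_velocities": joint speeds; "effort": joint torques, N m; "tool_pos": TCP position; "tool_rot": TCP orientation; "force": force on the tool from outside, world axes, zero at the start; "wrist_torque": the same for the moment, N m; "grip_width": finger opening in m.
Only numpy, scipy, OpenCV 4.12 (cv2) and the standard library are available. Lean on these libraries where they do the work, as an engineer would, in place of code of your own. Each camera call takes 0.05 s, during which the arm holds its last target.

TASK

Take the long lock pin from the white rack and push it fully home, down through the hole in the mount's ear and the lug under it. Then reach down into the narrow gap behind the mount's upright bracket, grip the slowly turning hexagonal bolt head between the fingers and stop it turning, so that the driver can tighten the nut against it. Finish while still holding the head still; do not let go, and do not disturb the other things on the bench.

Things in the scene. Friction and masses are not known exactly. Their poses are not given: they have to be found in the camera images.
- mount: Metal mount fixed to the bench, place and yaw vary. Origin at bench height, z up; at yaw 0 its x points away from the robot. Base plate x -110 to +45, y -125 to +125 mm, 10 mm thick. A grey nut driver stands on it before the bracket: x -105 to -57, y -78 to -22, top 84 mm above the bench.
- bracket_top (a point): Middle of the top edge of the upright bracket: a steel plate 8 mm thick, in the mount's frame x -30 to -22, y -97 to -2 mm, top 95 mm above the bench. A lower wing of it (y -5 to 100, top 46 mm) carries the ear.
- rail_top (a point): Middle of the top of the rear rail, behind (+x of) the bracket: x 22 to 32, y -97 to -2 mm in the mount's frame, top 75 mm above the bench. Between bracket and rail is the gap: 44 mm wide along the mount's x, open above and at both y ends.
- ear_hole (a point): Centre of the mouth of the vertical pin hole on the ear's upper face, 46 mm above the bench, at x 0, y 70 in the mount's frame. Ear: 44 x 44 mm, 10 mm thick; 14 mm under it a lug 44 x 44 mm, 12 mm thick. The 12 mm hole, rims chamfered, runs through both in line, down to the base plate (10 mm above the bench).
- long_pin: Loose steel lock pin, 63 to 117 g, upright in one of the rack's two holes. Origin on its axis at the shoulder (head's underside), z up. Shank below: 10 mm across, 34 mm long, tapered foot. Head: flange 24 mm across, 4 mm high, then a round grip 18 mm across up to 36 mm above the shoulder. In the rack the shoulder is 40 mm above the bench; fully home it rests on the ear.
- short_pin: The other pin in the rack, not for this job, to be left: wide low head 36 mm across and 14 mm high, shank 10 mm across and 16 mm long. Origin at the shoulder.
- rack: White block fixed to the bench, 150 (x) x 60 (y) x 40 (z) mm, origin at the centre of its underside, with two vertical holes 12 mm across and 37 mm deep at x -40 and x +40 mm, y 0. Place and yaw vary.
- bolt_head: Dark hexagonal bolt head in the gap, 24 mm across flats (27.7 across corners), 16 mm thick. Origin at its centre, which stays put: 62 mm above the bench, x 0, y -50 mm in the mount's frame, 14 mm free from its faces to bracket and to rail, 33 mm below the bracket's top. Its x axis is the bolt's axis, level, along the mount's x; it turns about it.
- bolt (a joint): Angle of the bolt about its axis, rad, growing. The driver drags it round with about 0.12 N m, about 0.15 rad/s, from the start (0 to 1 rad) and never stops in the time given. A firm grip (20 N or more) on the head stops it at any angle; it turns on if let go.
- reagent_bottle: Amber bottle, 70 mm across, 150 mm tall, origin under its centre; stands beyond the mount. Bystander.
- clear_jar: Small jar with a black cap, 44 mm across, 55 mm tall, between rack and mount. Origin under its centre. Bystander.
- beaker: Glass beaker, 68 mm across, 85 mm tall, origin under its centre. Bystander.
- spanner: Spanner lying on the bench to the right of the mount. Bystander.
- screwdriver: Screwdriver lying on the bench to the left of the rack. Bystander.
- spacer: Aluminium ring 48 mm across, 12 mm high, lying beyond the mount. Origin under its centre. Bystander.

How it is judged:
By the outcome, as a careful person would: the job done as asked, in the order asked, and still so for the second after the job is handed in, while the arm keeps its last pose, push and grip.
It also fails if it takes over 51 s, if anything falls off the work surface, if the arm or the gripper's body presses on something with over 40 N, if the wrist force passes 120 N, or if a joint passes its speed limit or range.

## Working session

There is one attempt and no reset: what is moved stays moved. The work goes in short steps, Python scripts to look and compute and a shell command to move; the robot and the scene stay as the last step left them, time stands still between calls to the robot, and variables do not carry over. Pictures are saved under pics/ and viewed, and the job is handed in when it is done.

```bash
ls; mkdir -p pics; cat > look.py <<'E'
from cell import telemetry, optics, env, models
import cv2, sys
import numpy as np
for n in ("scene","top"):
    c=optics.read_camera(n)
    cv2.imwrite(f"pics/{n}_{sys.argv[1]}.png",c["image"])
    print(n,c["fx"],c["fy"],c["cx"],c["cy"],[k for k in c]); print(np.round(c["cam_to_world"],4).tolist())
o=telemetry.get_obs(); print(o); print(env.tip_reach)
E
python3 look.py a
```

```text
pics
scene 406.291382245715 406.291382245715 319.10413165742966 195.39159941221413 ['image', 'range_z', 'fx', 'fy', 'cx', 'cy', 'cam_to_world']
[[-0.8846, -0.2911, 0.3644, 1.0503], [0.4663, -0.5311, 0.7075, 0.8772], [-0.0124, 0.7957, 0.6055, 0.7925], [0.0, 0.0, 0.0, 1.0]]
top 376.0317401278385 376.0317401278385 324.9032174978466 202.52387186914018 ['image', 'range_z', 'fx', 'fy', 'cx', 'cy', 'cam_to_world']
[[0.0296, 0.9853, -0.1682, 0.4315], [-0.9996, 0.0292, -0.0051, 0.0056], [-0.0002, 0.1683, 0.9857, 1.1982], [0.0, 0.0, 0.0, 1.0]]
{'time_s': 0.1, 'qpos': array([72.5998635 , 18.43741895, -4.01766561, 83.16949933,  1.29471518,
       78.54129934, -3.25964957]), 'joint_velocities': array([-0.04203674, -0.08236895, -0.0818926 , -0.23799111, -0.01228155,
        0.04660749, -0.14825625]), 'effort': array([ 1.99570072e-04, -4.92571163e+01, -4.05850913e-01, -3.13398707e+01,
       -6.42288546e-02,  3.94907780e-02,  6.23498863e-05]), 'tool_pos': array([ 0.2029307 , -0.61700228,  0.2385277 ]), 'tool_rot': array([-177.45435543,   89.8969098 ,  110.75772972]), 'force': array([-1.37557241,  0.35356951,  0.38639544]), 'wrist_torque': array([0.03838409, 0.01987677, 0.00319362]), 'grip_width': 0.087229068491897}
0.017
```

View pics/scene_a.png

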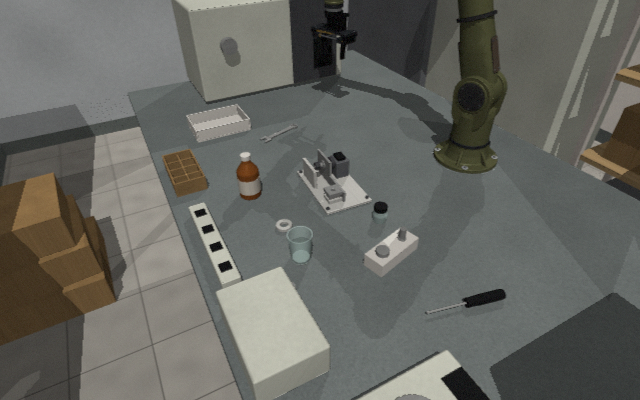

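View pics/top_a.png

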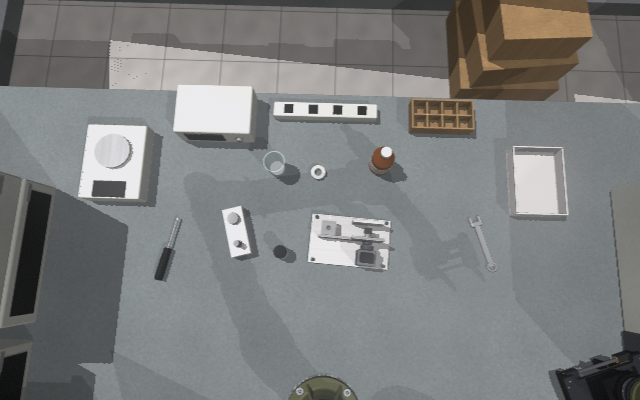

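The scene view shows the mount at about (335,185), the rack at (390,252) and the jar at (380,210). The top view shows the mount at (350,240) and the rack at (237,232). The thin-headed long pin is at (238,244) and the wide short pin at (233,217).

```bash
cat > h.py <<'E'
from cell import telemetry, optics, env, models
import cv2, numpy as np
from scipy.spatial.transform import Rotation as R
def ray(c,u,v):
    d=np.array([(u-c["cx"])/c["fx"],-(v-c["cy"])/c["fy"],-1.0]); M=c["cam_to_world"]
    return M[:3,3],M[:3,:3]@d
def at_z(c,u,v,z):
    o,d=ray(c,u,v); return o+d*(z-o[2])/d[2]
def cloud(c):
    v,u=np.mgrid[0:400,0:640]; z=c["range_z"]
    p=np.stack([(u-c["cx"])/c["fx"]*z,-(v-c["cy"])/c["fy"]*z,-z],-1)
    return p@c["cam_to_world"][:3,:3].T+c["cam_to_world"][:3,3]
def proj(c,P):
    P=np.atleast_2d(P); q=(P-c["cam_to_world"][:3,3])@c["cam_to_world"][:3,:3]
    return np.c_[c["cx"]+c["fx"]*q[:,0]/-q[:,2], c["cy"]-c["fy"]*q[:,1]/-q[:,2]]
def tri(rs):
    A=np.zeros((3,3));b=np.zeros(3)
    for o,d in rs:
        d=d/np.linalg.norm(d);Q=np.eye(3)-np.outer(d,d);A+=Q;b+=Q@o
    return np.linalg.solve(A,b)
E
python3 - <<'E'
from h import *
cs={n:optics.read_camera(n) for n in("scene","top")}
H=dict(mount=0,bracket_top=.095,rail_top=.075,ear_hole=.046,long_pin=.04,short_pin=.04,rack=0,bolt_head=.062,reagent_bottle=0,clear_jar=0,beaker=0,spacer=0)
for l,z in H.items():
    rs=[]
    for n,c in cs.items():
        r=models.landmark_of(n,l)
        for k in r[:2]:
            v,u=k["centre"][0]*400,k["centre"][1]*640
            print(l,n,round(k["confidence"],2),round(u,1),round(v,1),"atz",np.round(at_z(c,u,v,z)[:2],4))
        if r:
            k=r[0];rs.append(ray(c,k["centre"][1]*640,k["centre"][0]*400))
    if len(rs)==2: print("   tri",np.round(tri(rs),4))
print(telemetry.get_obs()["time_s"])
E
```

```text
mount scene 0.64 322.6 190.5 atz [ 0.5509 -0.0665]
mount top 0.56 347.0 232.8 atz [ 0.5402 -0.0616]
   tri [ 0.5453 -0.0648 -0.0018]
bracket_top scene 0.61 322.2 159.7 atz [ 0.5337 -0.1002]
bracket_top top 0.7 367.9 219.6 atz [ 0.5724 -0.1171]
bracket_top top 0.29 273.5 167.9 atz [0.7213 0.1699]
   tri [ 0.5542 -0.1045  0.1034]
rail_top scene 0.88 307.6 163.0 atz [ 0.5701 -0.1335]
rail_top top 0.77 367.8 220.2 atz [ 0.5731 -0.1191]
   tri [ 0.5741 -0.1194  0.0837]
ear_hole scene 0.65 331.2 188.6 atz [ 0.5519 -0.0078]
ear_hole top 0.9 327.9 228.0 atz [5.49e-01 1.00e-04]
   tri [ 0.5515 -0.0017  0.0493]
long_pin scene 0.46 401.7 239.7 atz [0.4951 0.2763]
long_pin top 0.6 237.5 244.5 atz [0.4908 0.2756]
   tri [0.4921 0.2752 0.0376]
short_pin scene 0.69 382.2 255.5 atz [0.5743 0.2998]
short_pin top 0.61 234.6 219.1 atz [0.5688 0.2899]
   tri [0.5693 0.2926 0.0311]
rack scene 0.66 389.0 253.0 atz [0.5274 0.27  ]
rack top 0.7 239.3 231.6 atz [0.5338 0.282 ]
rack top 0.62 277.8 168.6 atz [0.7444 0.1696]
   tri [0.5337 0.2789 0.0108]
bolt_head scene 0.62 319.2 169.0 atz [ 0.5445 -0.1014]
bolt_head top 0.59 234.5 245.8 atz [0.4854 0.2792]
bolt_head top 0.54 369.0 227.2 atz [ 0.5535 -0.1245]
   tri [0.5732 0.1871 0.2498]
reagent_bottle scene 0.67 249.2 191.8 atz [ 0.7648 -0.1758]
reagent_bottle scene 0.67 391.4 258.2 atz [0.5331 0.289 ]
reagent_bottle top 0.59 374.6 165.7 atz [ 0.7637 -0.1478]
   tri [ 0.7655 -0.1491  0.0159]
clear_jar scene 0.71 380.7 219.6 atz [0.468  0.1448]
clear_jar top 0.72 283.1 252.8 atz [0.471  0.1392]
   tri [ 0.4687  0.1411 -0.0022]
beaker scene 0.96 300.3 259.1 atz [0.7486 0.1759]
beaker scene 0.68 323.6 157.1 atz [ 0.4504 -0.2466]
beaker top 0.84 276.6 167.6 atz [0.7476 0.1738]
beaker top 0.4 236.8 245.6 atz [0.4892 0.2869]
   tri [ 0.748   0.1741 -0.0019]
spacer scene 0.67 284.6 230.0 atz [0.7384 0.0498]
spacer top 0.58 315.6 173.5 atz [0.7314 0.0452]
   tri [ 0.7346  0.0445 -0.0063]
1.4
```

```bash
cat > fit.py <<'E'
from h import *
from scipy.optimize import minimize
B=lambda *a: np.array(a,float).reshape(3,2)/1000
MOUNT=[B(-110,45,-125,125,0,10),B(-105,-57,-78,-22,10,84),B(-30,-22,-97,-2,10,95),B(-30,-22,-5,100,10,46),B(22,32,-97,-2,10,75),B(-22,22,48,92,36,46),B(-22,22,48,92,10,22)]
RACK=[B(-75,75,-30,30,0,40)]
def cast(c,uv,boxes,p):
    o=c["cam_to_world"][:3,3]; d=np.c_[(uv[:,0]-c["cx"])/c["fx"],-(uv[:,1]-c["cy"])/c["fy"],-np.ones(len(uv))]@c["cam_to_world"][:3,:3].T
    t=-o[2]/d[:,2]
    Rz=R.from_euler("z",p[2]).as_matrix(); oo=(o-[p[0],p[1],0])@Rz; dd=d@Rz
    for b in boxes:
        a1=(b[:,0]-oo)/dd;a2=(b[:,1]-oo)/dd
        n=np.minimum(a1,a2).max(1);f=np.maximum(a1,a2).min(1)
        h=(n<f)&(n<t); t=np.where(h,n,t)
    return t
def fit(cs,boxes,p0,rad,ign=None,sub=1):
    data=[]
    for c in cs:
        P=cloud(c); m=(np.hypot(P[...,0]-p0[0],P[...,1]-p0[1])<rad)&(c["range_z"]>0)&(P[...,2]<.2)
        if ign is not None: m&=~ign(P)
        v,u=np.nonzero(m); data.append((c,np.c_[u,v].astype(float),c["range_z"][v,u]))
    def cost(p):
        s=0
        for c,uv,z in data:
            r=np.abs(cast(c,uv,boxes,p)-z); s+=np.minimum(r,.02).mean()
        return s
    best=None
    for dy in np.radians([-12,-6,0,6,12]):
        q=minimize(cost,[p0[0],p0[1],p0[2]+dy],method="Nelder-Mead",options=dict(initial_simplex=np.array([p0[0],p0[1],p0[2]+dy])+np.array([[0,0,0],[.008,0,0],[0,.008,0],[0,0,.06]]),xatol=1e-5,fatol=1e-8))
        if best is None or q.fun<best.fun: best=q
    return best.x,best.fun
E
python3 - <<'E'
from fit import *
cs={n:optics.read_camera(n) for n in("scene","top")}
for name,S in (("both",list(cs.values())),("scene",[cs["scene"]]),("top",[cs["top"]])):
    p,f=fit(S,MOUNT,[.548,-.068,0],.20); print("mount",name,np.round(p[:2],4),np.degrees(p[2]).round(2),f)
    th=.05
    p,f=fit(S,RACK,[.533,.281,np.radians(100)],.11,ign=lambda P:P[...,2]>.046); print("rack",name,np.round(p[:2],4),np.degrees(p[2]).round(2),f)
for n,(u0,v0,u1,v1) in dict(scene=(280,130,440,290),top=(210,190,410,290)).items():
    im=cs[n]["image"][v0:v1,u0:u1]; k=4 if n=="top" else 3.6
    cv2.imwrite(f"pics/{n}_z.png",cv2.resize(im,None,fx=k,fy=k,interpolation=cv2.INTER_CUBIC))
E
```

```text
mount both [ 0.5462 -0.0705] -3.58 0.005593822227892524
rack both [0.5321 0.2843] 15.42 0.0046258768809495756
mount scene [ 0.5453 -0.0716] -3.75 0.0029780293289478586
rack scene [0.531  0.2829] 15.41 0.0022519337756483466
mount top [ 0.5467 -0.0691] -3.75 0.0023457415787767315
rack top [0.5324 0.2851] 15.3 0.0019995667895164227
```

View pics/scene_z.png

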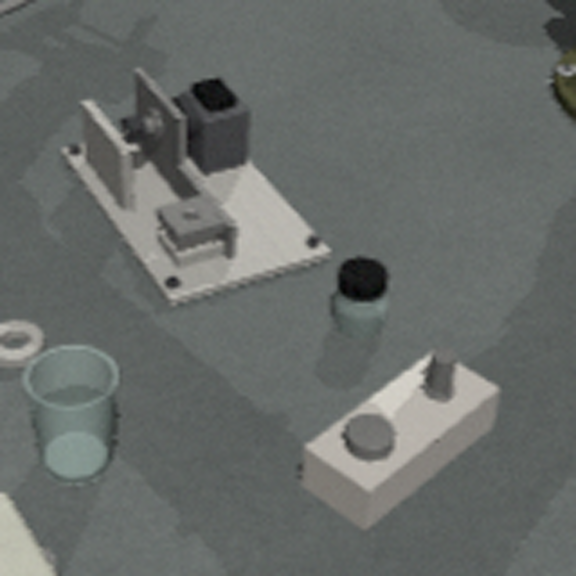

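View pics/top_z.png

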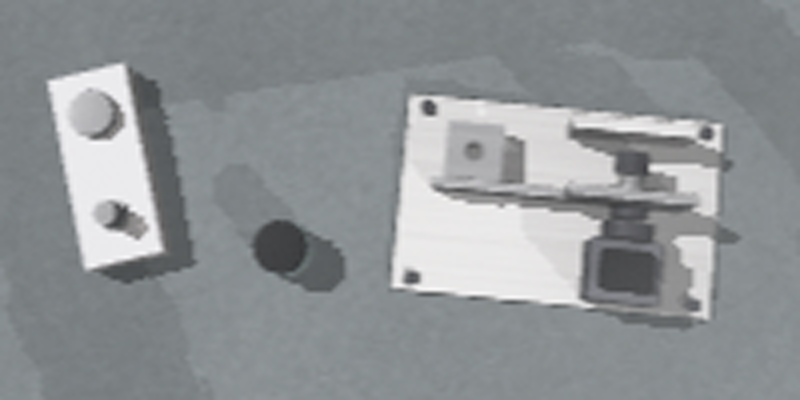

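Both cameras' depth fits agree within about 2 mm: mount at (0.546, -0.0704) with yaw -3.65°, rack at (0.532, 0.284) with yaw 15.4°. The long pin is at the rack's x = -40 hole, nearer the robot. Next I'll write a helper that computes moves.

```bash
cat > mv.py <<'E'
# python3 mv.py x y z jawyaw_deg ... -> delta from measured pose in tool axes
from h import *
import sys
o=telemetry.get_obs(); Rc=R.from_euler("xyz",o["tool_rot"],degrees=True); p=o["tool_pos"]
print("t",round(o["time_s"],2),"p",np.round(p,4),"jaw",np.round(Rc.as_matrix()[:,2],3),"x",np.round(Rc.as_matrix()[:,0],3),"F",np.round(o["force"],1),"w",round(o["grip_width"]*1000,1),"q",np.round(o["qpos"],0))
a=np.array(sys.argv[1:],float).reshape(-1,4)
for x,y,z,yaw in a:
    zz=np.array([np.cos(np.radians(yaw)),np.sin(np.radians(yaw)),0]); xx=np.array([0,0,-1.]); Rt=np.c_[xx,np.cross(zz,xx),zz]
    print("shift",np.round(Rc.inv().apply(np.array([x,y,z])-p)*1000,1),"turn",np.round((Rc.inv()*R.from_matrix(Rt)).as_rotvec(),4))
E
python3 mv.py .5 -.3 .24 86.4  .5 -.3 .24 -93.6 .5 .1 .24 86.4 .4935 .2737 .15 86.4
```

```text
t 1.5 p [ 0.2031 -0.6175  0.2396] jaw [ 0.312 -0.95   0.   ] x [-0. -0. -1.] F [0.4 0.6 0.3] w 87.1 q [73. 18. -4. 83.  1. 79. -3.]
shift [  -0.4  381.3 -208.8] turn [-2.761e+00 -0.000e+00  1.000e-04]
shift [  -0.4  381.3 -208.8] turn [3.806e-01 1.000e-04 0.000e+00]
shift [-5.000e-01  5.063e+02 -5.888e+02] turn [-2.761e+00 -0.000e+00  1.000e-04]
shift [  89.5  554.4 -755.8] turn [-2.761e+00 -0.000e+00  1.000e-04]
```

```bash
python3 -m pendant '[[60,[0,381,-209],[-1.2,0,0]],[60,[0,381,-209],[-1.2,0,0]],[60,[0,381,-209],[-1.2,0,0]],[60,[0,381,-209],[-1.2,0,0]],[60,[0,381,-209],[-1.2,0,0]],[60,[0,381,-209],[-1.2,0,0]],[60,[0,381,-209],[-1.2,0,0]],[60,[0,381,-209],[-1.2,0,0]],[60,[0,381,-209],[-1.2,0,0]],[60,[0,381,-209],[-1.2,0,0]]]'; python3 mv.py .5 .1 .24 86.4 .4935 .2737 .15 86.4
```

```text
time_s: 2.33
tool_pos: [0.4885, -0.3114, 0.24]
tool_rot: [-56.6, 89.9, -59.3]
force: [0.6, 0.1, -0.2]
grip_width: 0.0602
t 2.33 p [ 0.4885 -0.3114  0.24  ] jaw [ 0.999 -0.047  0.001] x [ 0.001 -0.001 -1.   ] F [ 0.6  0.1 -0.2] w 60.2 q [ 52.  11. -26.  93.   5.  77.  23.]
shift [-4.000e-01  4.115e+02 -8.100e+00] turn [-1.5554e+00 -2.0000e-04  1.1000e-03]
shift [ 89.5 584.8 -22.8] turn [-1.5554e+00 -2.0000e-04  1.1000e-03]
```

```bash
python3 -m pendant '[[60,[0,400,-8],[-1.2,0,0]],[60,[0,400,-8],[-1.2,0,0]],[60,[0,400,-8],[-1.2,0,0]],[60,[0,400,-8],[-1.2,0,0]],[60,[0,400,-8],[-1.2,0,0]],[60,[0,400,-8],[-1.2,0,0]],[60,[0,400,-8],[-1.2,0,0]],[60,[0,400,-8],[-1.2,0,0]],[60,[0,400,-8],[-1.2,0,0]],[60,[0,400,-8],[-1.2,0,0]]]'; python3 mv.py .4935 .2737 .14 86.4
```

```text
time_s: 3.17
tool_pos: [0.5, 0.0923, 0.2402]
tool_rot: [-27.4, 89.9, 38.9]
force: [-0.3, 0.3, 0.3]
grip_width: 0.0597
t 3.17 p [0.5    0.0923 0.2402] jaw [0.401 0.916 0.002] x [ 0.001  0.001 -1.   ] F [-0.3  0.3  0.3] w 59.7 q [ 33.   4. -48. 102.   3.  76.  51.]
shift [100.4  78.9 163.4] turn [-0.3502  0.0015  0.0011]
```

```bash
python3 -m pendant '[[60,[50,79,163],[-0.35,0,0]],[60,[50,79,163],[-0.35,0,0]],[60,[50,79,163],[-0.35,0,0]],[60,[50,79,163],[-0.35,0,0]],[60,[50,79,163],[-0.35,0,0]],[60,[50,79,163],[-0.35,0,0]],[60,[100,79,163],[-0.35,0,0]],[60,[100,79,163],[-0.35,0,0]],[60,[100,79,163],[-0.35,0,0]]]'; python3 mv.py .4935 .2737 .14 86.4
python3 look.py b | tail -1
python3 - <<'E'
from h import *
for n in("scene","top"):
    c=optics.read_camera(n); im=c["image"]; u,v=proj(c,[[.4935,.2737,.09]])[0].astype(int)
    cv2.imwrite(f"pics/{n}_zb.png",cv2.resize(im[max(v-50,0):v+50,u-60:u+60],None,fx=5,fy=5,interpolation=cv2.INTER_CUBIC))
    for z in(.044,.076): print(n,proj(c,[[.4935,.2737,z]]))
    r=models.landmark_of(n,"long_pin"); print(n,[(k["confidence"],at_z(c,k["centre"][1]*640,k["centre"][0]*400,.04)) for k in r])
E
```

```text
time_s: 3.92
tool_pos: [0.4942, 0.2657, 0.137]
tool_rot: [124.6, 89.7, -149.7]
force: [0.6, -1.0, -0.1]
grip_width: 0.0603
t 3.92 p [0.4942 0.2657 0.137 ] jaw [ 0.075  0.997 -0.003] x [-0.005 -0.003 -1.   ] F [ 0.6 -1.  -0.1] w 60.3 q [ 14.  20. -54. 101.  17.  68.  42.]
shift [-3.   1.4  8. ] turn [-0.0119 -0.0034 -0.005 ]
0.017
scene [[401.77661755 237.78296227]]
scene [[403.13050596 228.82934681]]
scene [(0.46, array([0.49616444, 0.2724279 , 0.04      ]))]
top [[237.88441652 243.52966503]]
top [[235.42755693 242.87510566]]
top []
```

View pics/scene_zb.png

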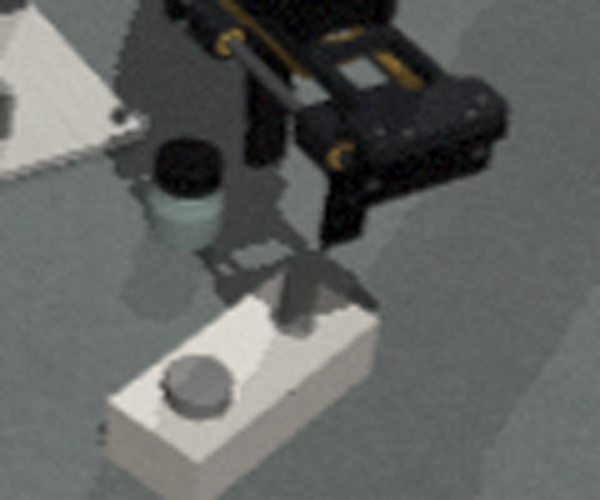

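```bash
python3 - <<'E'
from h import *
c=optics.read_camera("scene"); P=cloud(c)
m=(np.hypot(P[...,0]-.4935,P[...,1]-.2737)<.03)&(P[...,2]>.05)&(P[...,2]<.08)
Q=P[m]; print(len(Q)); print(Q.min(0),Q.max(0),np.median(Q,0))
from scipy.optimize import least_squares
r=least_squares(lambda p:np.hypot(Q[:,0]-p[0],Q[:,1]-p[1])-.009,[.4935,.2737],loss="soft_l1",f_scale=.001); print(r.x)
T=Q[Q[:,2]>.073]; print(len(T),T.mean(0) if len(T) else 0)
E
python3 mv.py .4935 .2737 .066 86.4
```

```text
76
[0.48470058 0.26278165 0.05111049] [0.50304938 0.28354229 0.07891735] [0.49681839 0.27691097 0.06978588]
[0.49246841 0.27236814]
33 [0.49432044 0.27397836 0.07662958]
t 4.27 p [0.4966 0.2681 0.141 ] jaw [0.074 0.997 0.001] x [ 0.002  0.    -1.   ] F [-0.   0.2  0.1] w 60.0 q [ 14.  20. -54. 101.  17.  68.  42.]
shift [75.   3.6  5.3] turn [-0.0116  0.0006  0.0023]
```

The fingers stand over the pin, which is at about (300,290) in the crop, and straddle it along world y. I'll descend now.

```bash
python3 -m pendant '[[60,[0,3.4,5.2],[-0.012,0,0]],[60,[30,3.4,5.2],[-0.012,0,0]],[60,[60,3.4,5.2],[-0.012,0,0]],[60,[75,3.4,5.2],[-0.012,0,0]],[60,[75,3.4,5.2],[-0.012,0,0]],[60,[75,3.4,5.2],[-0.012,0,0]]]'; python3 mv.py .4935 .2735 .065 86.4
```

```text
time_s: 4.77
tool_pos: [0.4923, 0.2737, 0.0645]
tool_rot: [93.0, 89.9, 179.5]
force: [0.8, -0.1, 0.7]
grip_width: 0.0597
t 4.77 p [0.4923 0.2737 0.0645] jaw [ 0.061  0.998 -0.   ] x [-0.001  0.    -1.   ] F [ 0.8 -0.1  0.7] w 59.7 q [ 11.  25. -51. 105.  22.  60.  38.]
shift [-0.5 -1.2 -0.1] turn [ 0.0018 -0.0001 -0.0013]
```

Now close at full grip and watch the lateral force for centring.

```bash
python3 -m pendant '[[10,[0,-1,0],[0,0,0]],[10,[0,-1,0],[0,0,0]],[10,[0,-1,0],[0,0,0]],[10,[0,-1,0],[0,0,0]],[10,[0,-1,0],[0,0,0]],[10,[0,-1,0],[0,0,0]]]' 60; python3 mv.py .4935 .2735 .065 86.4
```

```text
time_s: 5.27
tool_pos: [0.4939, 0.2734, 0.0649]
tool_rot: [-89.9, 90.0, -3.4]
force: [0.0, -0.1, -0.2]
grip_width: 0.028
t 5.27 p [0.4939 0.2734 0.0649] jaw [0.062 0.998 0.   ] x [ 0.001 -0.    -1.   ] F [ 0.  -0.1 -0.2] w 28.0 q [ 11.  25. -51. 105.  22.  60.  38.]
shift [-0.1  0.4  0.1] turn [0.001  0.     0.0006]
```

```bash
python3 -m pendant '[[10,[0,0,0],[0,0,0]],[10,[0,0,0],[0,0,0]],[10,[0,0,0],[0,0,0]],[10,[0,0,0],[0,0,0]]]' 60; python3 mv.py
```

```text
time_s: 5.6
tool_pos: [0.4937, 0.2733, 0.0646]
tool_rot: [-165.8, 90.0, -79.3]
force: [-0.5, -1.1, 2.2]
grip_width: 0.0164
t 5.6 p [0.4937 0.2733 0.0646] jaw [ 0.062  0.998 -0.   ] x [ 0. -0. -1.] F [-0.5 -1.1  2.2] w 16.4 q [ 11.  25. -51. 105.  22.  60.  38.]
```

```bash
python3 -m pendant '[[10,[-20,0,0],[0,0,0]],[10,[-50,0,0],[0,0,0]],[10,[-85,0,0],[0,0,0]],[10,[-85,0,0],[0,0,0]],[10,[-85,0,0],[0,0,0]]]'; python3 mv.py .5505 -.0005 .150 86.4
python3 - <<'E'
from h import *
c=optics.read_camera("scene"); im=c["image"]; u,v=proj(c,[[.4935,.2737,.12]])[0].astype(int)
cv2.imwrite("pics/scene_zc.png",cv2.resize(im[max(v-50,0):v+50,u-60:u+60],None,fx=5,fy=5,interpolation=cv2.INTER_CUBIC))
E
```

```text
time_s: 6.02
tool_pos: [0.4948, 0.2741, 0.1513]
tool_rot: [-70.7, 89.8, 15.8]
force: [0.0, -0.1, -1.6]
grip_width: 0.0164
t 6.02 p [0.4948 0.2741 0.1513] jaw [0.062 0.998 0.001] x [ 0.004  0.001 -1.   ] F [ 0.  -0.1 -1.6] w 16.4 q [ 14.  19. -54. 100.  17.  69.  42.]
shift [   1.2  -72.6 -270.6] turn [0.0009 0.0013 0.0037]
```

View pics/scene_zc.png

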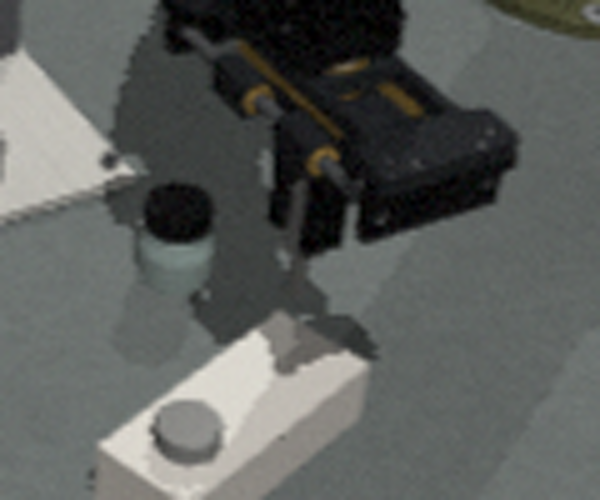

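Pin held and lifted: the shank hangs straight below the fingers at about (298,260), and the rack hole is empty. I'll carry it over the ear.

```bash
python3 -m pendant '[[10,[0,-72.5,-271],[0,0,0]],[10,[0,-72.5,-271],[0,0,0]],[10,[0,-72.5,-271],[0,0,0]],[10,[0,-72.5,-271],[0,0,0]],[10,[0,-72.5,-271],[0,0,0]],[10,[0,-72.5,-271],[0,0,0]],[10,[0,-72.5,-271],[0,0,0]],[10,[0,-72.5,-271],[0,0,0]],[10,[0,-72.5,-271],[0,0,0]],[10,[0,-72.5,-271],[0,0,0]]]'; python3 mv.py .5505 -.0005 .110 86.4
python3 - <<'E'
from h import *
for n in("scene","top"):
    c=optics.read_camera(n); im=c["image"]; u,v=proj(c,[[.5505,0,.08]])[0].astype(int)
    cv2.imwrite(f"pics/{n}_zd.png",cv2.resize(im[max(v-50,0):v+50,u-60:u+60],None,fx=6,fy=6,interpolation=cv2.INTER_CUBIC)); print(u-60,v-50)
E
```

```text
time_s: 6.9
tool_pos: [0.5482, -0.001, 0.148]
tool_rot: [69.9, 89.8, 156.3]
force: [-0.5, 0.6, -1.0]
grip_width: 0.0171
t 6.9 p [ 0.5482 -0.001   0.148 ] jaw [0.062 0.998 0.001] x [-0.003  0.001 -1.   ] F [-0.5  0.6 -1. ] w 17.1 q [ 40.  15. -48. 103.  12.  67.  74.]
shift [38.  -2.4  0.6] turn [ 0.0012  0.001  -0.0028]
272 130
268 176
```

View pics/scene_zd.png

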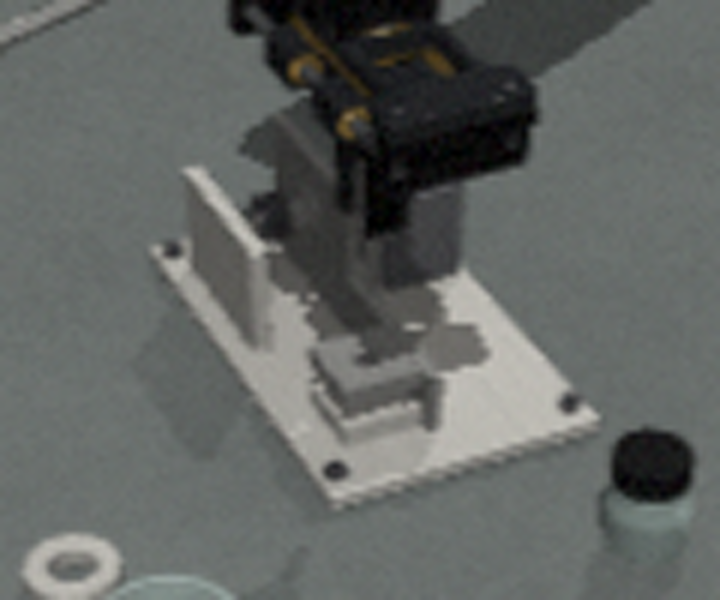

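View pics/top_zd.png

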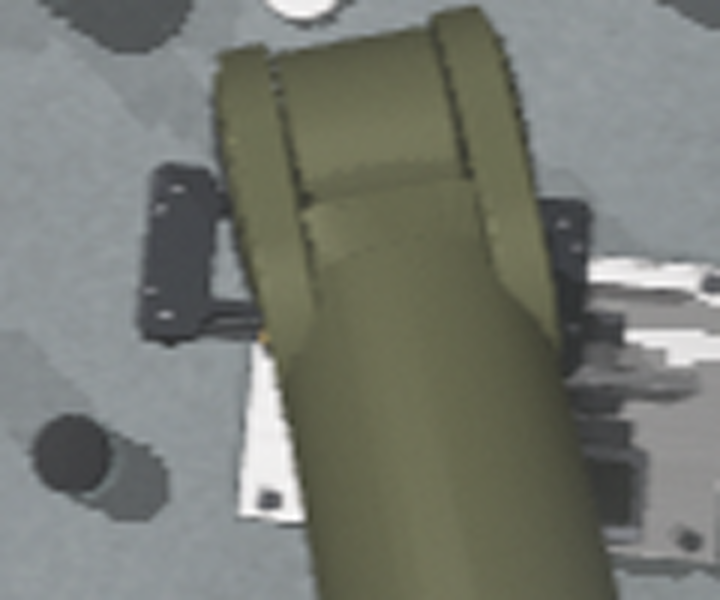

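```bash
python3 -m pendant '[[10,[20,-2,0.5],[0,0,0]],[10,[37,-2,0.5],[0,0,0]],[10,[37,-2,0.5],[0,0,0]],[10,[37,-2,0.5],[0,0,0]]]'; python3 mv.py .5505 -.0005 .110 86.4
python3 - <<'E'
from h import *
for n in("scene",):
    c=optics.read_camera(n); im=c["image"]; u,v=proj(c,[[.5505,0,.08]])[0].astype(int)
    print(proj(c,[[.5505,-.0005,.046],[.5505,-.0005,.0495],[.5505,-.0005,.085],[.5505,-.0005,.121]])-[u-30,v-30])
    cv2.imwrite(f"pics/{n}_ze.png",cv2.convertScaleAbs(cv2.resize(im[max(v-30,0):v+30,u-30:u+30],None,fx=9,fy=9,interpolation=cv2.INTER_CUBIC),alpha=1.8))
E
python3 mv.py
```

```text
time_s: 7.33
tool_pos: [0.5503, 0.0002, 0.1118]
tool_rot: [78.6, 89.9, 165.2]
force: [0.5, 0.1, -1.5]
grip_width: 0.0169
t 7.33 p [5.503e-01 2.000e-04 1.118e-01] jaw [0.059 0.998 0.   ] x [-0.002  0.001 -1.   ] F [ 0.5  0.1 -1.5] w 16.9 q [ 39.  18. -48. 105.  15.  64.  72.]
shift [ 1.8 -0.2 -0.7] turn [ 0.0036  0.0005 -0.0024]
[[30.7325196  39.69230922]
 [30.74145794 38.77959716]
 [30.83385674 29.34457656]
 [30.93091023 19.43425598]]
t 7.38 p [0.5512 0.     0.1128] jaw [0.06  0.998 0.   ] x [-0.  0. -1.] F [-0.   0.3 -0.3] w 16.4 q [ 39.  18. -48. 105.  15.  64.  72.]
```

View pics/scene_ze.png

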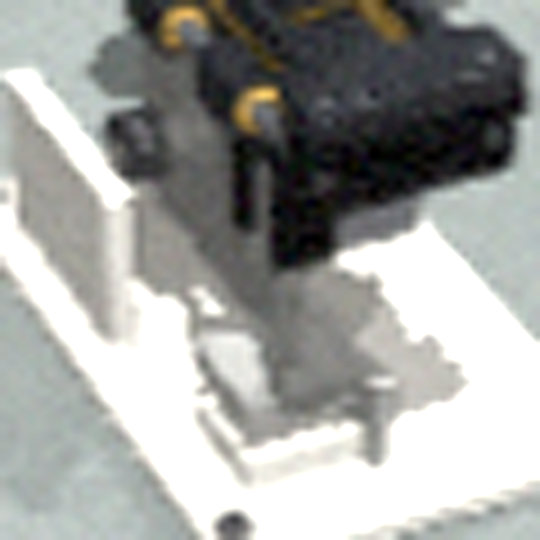

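```bash
python3 mv.py .5505 -.0003 .102 86.4; python3 -m pendant '[[10,[2,-0.5,0],[0,0,0]],[10,[5,-0.5,0],[0,0,0]],[10,[8,-0.5,0],[0,0,0]],[10,[10,-0.5,0],[0,0,0]],[10,[10,-0.5,0],[0,0,0]],[10,[10,-0.5,0],[0,0,0]]]'; python3 mv.py
```

```text
t 7.38 p [0.5512 0.     0.1128] jaw [0.06  0.998 0.   ] x [-0.  0. -1.] F [-0.   0.3 -0.3] w 16.4 q [ 39.  18. -48. 105.  15.  64.  72.]
shift [10.8  0.7 -0.4] turn [ 0.0032  0.0003 -0.0002]
time_s: 7.88
tool_pos: [0.5517, -0.0014, 0.1024]
tool_rot: [103.1, 90.0, -170.4]
force: [1.5, 0.1, -1.1]
grip_width: 0.0167
t 7.88 p [ 0.5517 -0.0014  0.1024] jaw [ 0.062  0.998 -0.   ] x [-0. -0. -1.] F [ 1.5  0.1 -1.1] w 16.7 q [ 38.  19. -47. 105.  16.  63.  72.]
```

```bash
python3 -m pendant '[[10,[2,0.6,0.5],[0,0,0]],[10,[4,0.6,0.5],[0,0,0]],[10,[6,0.6,0.5],[0,0,0]],[10,[8,0.6,0.5],[0,0,0]],[10,[8,0.6,0.5],[0,0,0]]]'; python3 mv.py;
```

```text
time_s: 8.3
tool_pos: [0.5509, -0.0008, 0.094]
tool_rot: [91.6, 90.0, 178.1]
force: [-0.2, 0.6, -1.3]
grip_width: 0.0168
t 8.3 p [ 0.5509 -0.0008  0.094 ] jaw [ 0.062  0.998 -0.   ] x [-0.001  0.    -1.   ] F [-0.2  0.6 -1.3] w 16.8 q [ 38.  19. -47. 106.  16.  62.  71.]
```

No contact force with the foot about 10 mm into the ear hole. Continuing down.

```bash
python3 -m pendant '[[10,[3,0,0],[0,0,0]],[10,[6,0,0],[0,0,0]],[10,[9,0,0],[0,0,0]],[10,[12,0,0],[0,0,0]],[10,[14,0,0],[0,0,0]],[10,[16,0,0],[0,0,0]],[10,[16,0,0],[0,0,0]]]'; python3 mv.py;
```

```text
time_s: 8.88
tool_pos: [0.551, -0.0007, 0.078]
tool_rot: [89.3, 90.0, 175.7]
force: [-0.3, -0.2, -1.5]
grip_width: 0.0167
t 8.88 p [ 0.551  -0.0007  0.078 ] jaw [0.062 0.998 0.   ] x [-0.001  0.    -1.   ] F [-0.3 -0.2 -1.5] w 16.7 q [ 37.  21. -47. 106.  17.  60.  71.]
```

```bash
python3 -m pendant '[[10,[2,0,0],[0,0,0]],[10,[4,0,0],[0,0,0]],[10,[6,0,0],[0,0,0]],[10,[7.5,0,0],[0,0,0]],[10,[8.5,0,0],[0,0,0]],[10,[8.5,0,0],[0,0,0]]]'; python3 mv.py;
```

```text
time_s: 9.38
tool_pos: [0.5512, -0.0007, 0.0706]
tool_rot: [149.9, 90.0, -123.7]
force: [-2.7, 0.4, 3.4]
grip_width: 0.0165
t 9.38 p [ 0.5512 -0.0007  0.0706] jaw [ 0.062  0.998 -0.001] x [-0.    -0.001 -1.   ] F [-2.7  0.4  3.4] w 16.5 q [ 37.  21. -46. 107.  18.  60.  70.]
```

```bash
python3 -m pendant '[[10,[1,0,0],[0,0,0]],[10,[2,0,0],[0,0,0]],[10,[2,0,0],[0,0,0]],[10,[2,0,0],[0,0,0]]]'; python3 mv.py
python3 - <<'E'
from h import *
for n in("scene",):
    c=optics.read_camera(n); im=c["image"]; u,v=proj(c,[[.5505,0,.06]])[0].astype(int)
    cv2.imwrite(f"pics/{n}_zf.png",cv2.convertScaleAbs(cv2.resize(im[max(v-30,0):v+30,u-30:u+30],None,fx=9,fy=9,interpolation=cv2.INTER_CUBIC),alpha=1.8))
E
```

```text
time_s: 9.72
tool_pos: [0.5514, -0.0007, 0.0705]
tool_rot: [166.6, 89.9, -106.9]
force: [-7.9, -0.4, 18.2]
grip_width: 0.0169
t 9.72 p [ 0.5514 -0.0007  0.0705] jaw [ 0.062  0.998 -0.002] x [-0.001 -0.002 -1.   ] F [-7.9 -0.4 18.2] w 16.9 q [ 37.  21. -46. 107.  18.  60.  70.]
```

View pics/scene_zf.png

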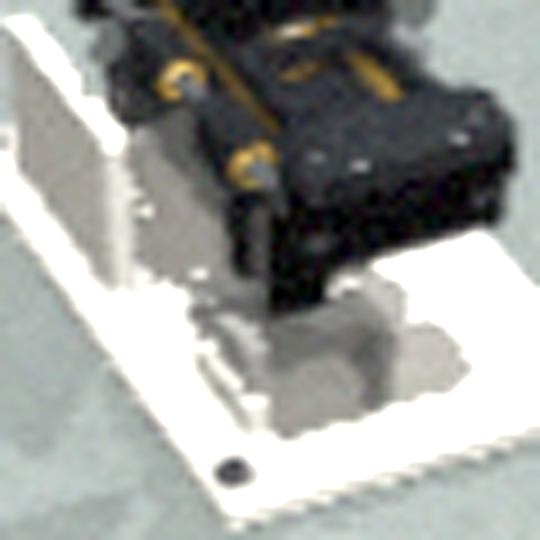

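The pin stops hard at TCP z 0.0705 against a predicted home height of 0.0707, with 18 N reaction, so it is home. I'll relieve the push, open, and rise.

```bash
python3 -m pendant '[[10,[-2,0,0],[0,0,0]],[10,[-2,0,0],[0,0,0]],[55,[-2,0,0],[0,0,0]],[55,[-2,0,0],[0,0,0]],[55,[-2,0,0],[0,0,0]],[55,[-2,0,0],[0,0,0]],[55,[-2,0,0],[0,0,0]],[55,[-2,0,0],[0,0,0]]]'; python3 mv.py .5505 -.0005 .150 86.4
```

```text
time_s: 10.43
tool_pos: [0.5512, -0.0008, 0.0698]
tool_rot: [86.0, 90.0, 172.5]
force: [-0.5, -0.3, -0.2]
grip_width: 0.0482
t 10.43 p [ 0.5512 -0.0008  0.0698] jaw [0.062 0.998 0.   ] x [-0.  0. -1.] F [-0.5 -0.3 -0.2] w 48.2 q [ 37.  21. -46. 107.  18.  59.  70.]
shift [-80.2   0.7   0.2] turn [ 0.0011  0.     -0.0003]
```

```bash
python3 -m pendant '[[55,[-15,0,0],[0,0,0]],[55,[-45,0,0],[0,0,0]],[55,[-85,0,0],[0,0,0]],[87,[-110,0,0],[0,0,0]],[87,[-110,0,0],[0,0,0]],[87,[-110,0,0],[0,0,0]]]'; python3 mv.py .5432 -.1204 .18 86.4
python3 - <<'E'
from h import *
for n in("scene",):
    c=optics.read_camera(n); im=c["image"]; u,v=proj(c,[[.5505,0,.06]])[0].astype(int)
    cv2.imwrite(f"pics/{n}_zg.png",cv2.convertScaleAbs(cv2.resize(im[max(v-30,0):v+30,u-30:u+30],None,fx=9,fy=9,interpolation=cv2.INTER_CUBIC),alpha=1.8))
    P=cloud(c); m=(np.hypot(P[...,0]-.5508,P[...,1]+.0005)<.012)&(P[...,2]>.05)&(P[...,2]<.1); print(m.sum(),P[m][:,2].max(),P[m][:,2]); 
    T=P[m]; print(T[T[:,2]>.078].mean(0))
E
```

```text
time_s: 10.93
tool_pos: [0.5524, -0.0008, 0.1816]
tool_rot: [-103.3, 89.8, -16.9]
force: [0.4, 0.0, -0.1]
grip_width: 0.0677
t 10.93 p [ 0.5524 -0.0008  0.1816] jaw [ 0.062  0.998 -0.001] x [ 0.003 -0.001 -1.   ] F [ 0.4  0.  -0.1] w 67.7 q [ 41.  14. -49. 100.  11.  71.  75.]
shift [   1.7    1.7 -120. ] turn [ 0.0009 -0.0008  0.0035]
72 0.08573469559386138 [0.08201969 0.08159074 0.08417923 0.08485543 0.08254832 0.08395529
 0.08193364 0.08477227 0.08173125 0.08320805 0.0816053  0.08091052
 0.08403666 0.08289923 0.0857347  0.08005691 0.08391476 0.07885942
 0.08152237 0.08162595 0.0782725  0.07740925 0.07238361 0.07675048
 0.07876264 0.07723728 0.07907751 0.07596995 0.06977868 0.07158578
 0.07436251 0.0729828  0.07369057 0.07179184 0.06623709 0.06861995
 0.07114224 0.07181676 0.0700516  0.06814543 0.06140218 0.06550465
 0.06735781 0.06546112 0.06645253 0.06380233 0.06132501 0.05836689
 0.0597624  0.06308992 0.06163283 0.06053956 0.05186334 0.05520772
 0.05525345 0.05871462 0.05663352 0.05692959 0.05375488 0.05017887
 0.05192287 0.05412879 0.05482728 0.05595672 0.05440525 0.05413867
 0.05131232 0.05051813 0.0516395  0.05282251 0.05078056 0.05081936]
[0.55229909 0.00162665 0.0820901 ]
```

View pics/scene_zg.png

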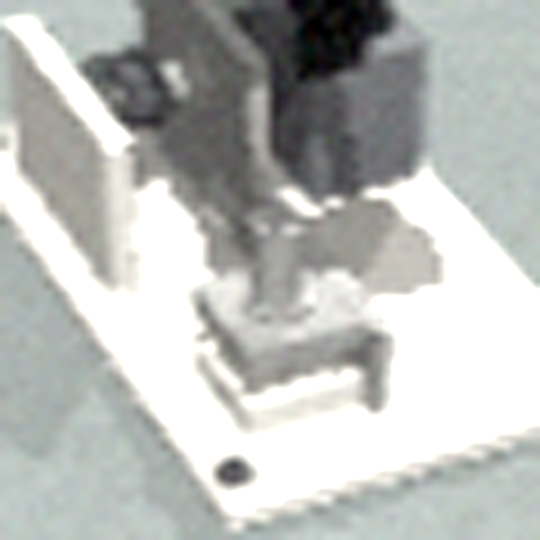

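The pin is home: the flange sits on the ear at about (275,300) and the measured head top is about 82 mm, as expected. Next, over the gap.

```bash
python3 -m pendant '[[60,[0,1.7,-120],[0,0,0]],[60,[0,1.7,-120],[0,0,0]],[60,[0,1.7,-120],[0,0,0]],[60,[0,1.7,-120],[0,0,0]],[60,[40,1.7,-120],[0,0,0]],[60,[60,1.7,-120],[0,0,0]],[60,[60,1.7,-120],[0,0,0]],[60,[60,1.7,-120],[0,0,0]]]'; python3 mv.py .5432 -.1204 .118 86.4
python3 - <<'E'
from h import *
for n in("scene",):
    c=optics.read_camera(n); im=c["image"]; u,v=proj(c,[[.5432,-.1204,.09]])[0].astype(int)
    cv2.imwrite(f"pics/{n}_zh.png",cv2.convertScaleAbs(cv2.resize(im[max(v-35,0):v+35,u-40:u+40],None,fx=8,fy=8,interpolation=cv2.INTER_CUBIC),alpha=1.8))
    print((proj(c,[[.5432,-.1204,.062]])-[u-40,v-35])*8)
E
```

```text
time_s: 11.65
tool_pos: [0.5406, -0.1198, 0.1181]
tool_rot: [68.6, 89.7, 155.1]
force: [0.2, -0.1, 1.5]
grip_width: 0.0598
t 11.65 p [ 0.5406 -0.1198  0.1181] jaw [0.061 0.998 0.002] x [-0.004  0.002 -1.   ] F [ 0.2 -0.1  1.5] w 59.8 q [ 48.  17. -44. 104.  13.  64.  86.]
shift [ 0.1 -2.7 -0.5] turn [ 0.0015  0.0017 -0.0044]
[[326.43560737 344.70151883]]
```

View pics/scene_zh.png

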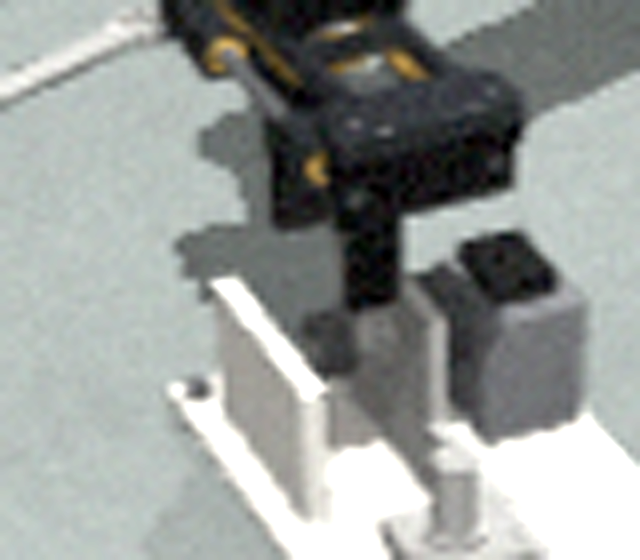

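```bash
python3 -m pendant '[[60,[0,0,0],[0,0,0]],[60,[0,0,0],[0,0,0]]]'; python3 mv.py .5432 -.1204 .118 86.4
python3 - <<'E'
from h import *
c=optics.read_camera("scene"); im=c["image"]; u,v=proj(c,[[.5432,-.1204,.09]])[0].astype(int)
o=telemetry.get_obs(); Rc=R.from_euler("xyz",o["tool_rot"],degrees=True)
pts=np.array([[.017,sy,sz] for sy in(-.0095,.0095) for sz in(.030,.045)])
print(np.round((proj(c,o["tool_pos"]+Rc.apply(pts))-[u-40,v-35])*8))
cv2.imwrite("pics/scene_zi.png",cv2.convertScaleAbs(cv2.resize(im[max(v-35,0):v+35,u-40:u+40],None,fx=8,fy=8,interpolation=cv2.INTER_CUBIC),alpha=3))
from fit import *
p,f=fit([c],MOUNT,[.5455,-.0712,-.065],.2,ign=lambda P:(P[...,2]>.097)|((np.hypot(P[...,0]-.5508,P[...,1])<.03)&(P[...,2]>.02))); print(p[:2],np.degrees(p[2]))
E
```

```text
time_s: 11.87
tool_pos: [0.5432, -0.1202, 0.1215]
tool_rot: [-106.9, 89.9, -20.4]
force: [0.1, 0.6, -0.0]
grip_width: 0.0597
t 11.87 p [ 0.5432 -0.1202  0.1215] jaw [ 0.061  0.998 -0.001] x [ 0.002 -0.001 -1.   ] F [ 0.1  0.6 -0. ] w 59.7 q [ 48.  17. -44. 104.  13.  64.  86.]
shift [ 3.5  0.  -0.2] turn [ 0.0015 -0.0007  0.0023]
[[334. 298.]
 [349. 316.]
 [377. 287.]
 [393. 305.]]
[ 0.5453503  -0.07117979] -3.74419535795241
```

View pics/scene_zi.png

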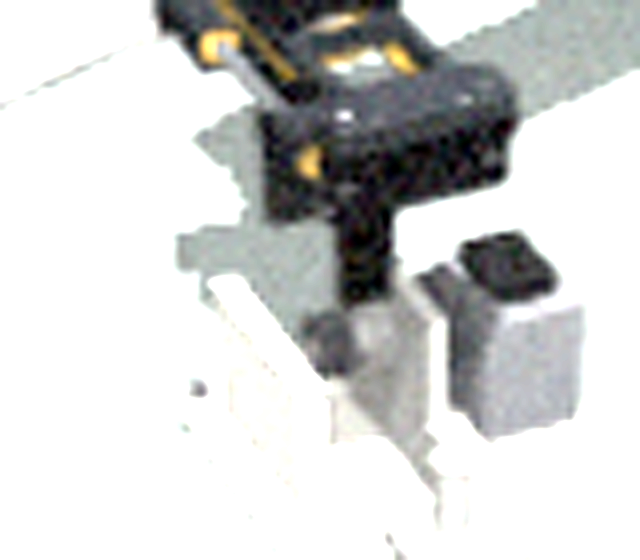

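The near finger's tip is at about (365,300), where the calibration predicts it, and the head is at (328,342). Descending into the gap.

```bash
python3 -m pendant '[[60,[8,0,0],[0,0,0]],[60,[16,0,0],[0,0,0]],[60,[24,0,0],[0,0,0]],[60,[32,0,0],[0,0,0]],[60,[32,0,0],[0,0,0]]]'; python3 mv.py .5430 -.1205 .060 86.35
```

```text
time_s: 12.33
tool_pos: [0.5406, -0.1202, 0.0857]
tool_rot: [75.2, 89.8, 161.6]
force: [-0.2, -0.4, -1.3]
grip_width: 0.0604
t 12.33 p [ 0.5406 -0.1202  0.0857] jaw [0.062 0.998 0.001] x [-0.004  0.001 -1.   ] F [-0.2 -0.4 -1.3] w 60.4 q [ 47.  20. -44. 106.  15.  61.  84.]
shift [25.7 -2.5 -0.2] turn [ 0.0019  0.001  -0.0036]
```

```bash
python3 -m pendant '[[60,[6,0,0],[0,0,0]],[60,[12,0,0],[0,0,0]],[60,[18,0,0],[0,0,0]],[60,[24,0,0],[0,0,0]],[60,[29,0,0],[0,0,0]],[60,[29,0,0],[0,0,0]],[60,[29,0,0],[0,0,0]]]'; python3 mv.py .5430 -.1205 .060 86.35
```

```text
time_s: 12.92
tool_pos: [0.5419, -0.1203, 0.0587]
tool_rot: [72.8, 90.0, 159.3]
force: [-0.3, -0.3, -0.6]
grip_width: 0.0601
t 12.92 p [ 0.5419 -0.1203  0.0587] jaw [0.062 0.998 0.   ] x [-0.001  0.    -1.   ] F [-0.3 -0.3 -0.6] w 60.1 q [ 46.  22. -43. 107.  17.  58.  83.]
shift [-1.3 -1.1 -0.1] turn [ 0.002   0.0002 -0.0007]
```

No contact. Now close at a moderate force first to check centring.

```bash
python3 -m pendant '[[20,[-1,-0.5,0],[0,0,0]],[20,[-1,-0.5,0],[0,0,0]],[20,[-1,-0.5,0],[0,0,0]],[20,[-1,-0.5,0],[0,0,0]],[20,[-1,-0.5,0],[0,0,0]],[20,[-1,-0.5,0],[0,0,0]]]' 25; python3 mv.py .5430 -.1205 .060 86.35;  python3 -m pendant '[[20,[0,0,0],[0,0,0]],[20,[0,0,0],[0,0,0]],[20,[0,0,0],[0,0,0]]]' 25; python3 mv.py .5430 -.1205 .060 86.35
```

```text
time_s: 13.42
tool_pos: [0.5427, -0.1205, 0.0601]
tool_rot: [-140.9, 90.0, -54.5]
force: [0.1, 0.3, 0.1]
grip_width: 0.028
t 13.42 p [ 0.5427 -0.1205  0.0601] jaw [ 0.062  0.998 -0.   ] x [ 0. -0. -1.] F [0.1 0.3 0.1] w 28.0 q [ 46.  22. -43. 107.  17.  58.  83.]
shift [ 0.1 -0.3  0. ] turn [ 0.0018 -0.0002  0.0002]
time_s: 13.67
tool_pos: [0.5427, -0.1208, 0.0601]
tool_rot: [-174.9, 90.0, -88.5]
force: [-0.6, -0.9, 0.6]
grip_width: 0.0254
t 13.67 p [ 0.5427 -0.1208  0.0601] jaw [ 0.062  0.998 -0.   ] x [ 0. -0. -1.] F [-0.6 -0.9  0.6] w 25.4 q [ 46.  22. -43. 107.  17.  58.  83.]
shift [ 0.1 -0.3  0.3] turn [ 0.0016 -0.0004  0.    ]
```

```bash
python3 -m pendant '[[5,[0,0,0],[0,0,0]],[5,[0,0,0],[0,0,0]],[5,[0,0,0],[0,0,0]],[5,[0,0,0],[0,0,0]],[5,[0,0,0],[0,0,0]],[5,[0,0,0],[0,0,0]]]' 60; python3 - <<'E'
from h import *
for i in range(1):
    o=telemetry.get_obs(); print(o["time_s"],o["grip_width"],o["force"],o["wrist_torque"],o["effort"])
c=optics.read_camera("scene"); im=c["image"]; u,v=proj(c,[[.5432,-.1204,.07]])[0].astype(int)
cv2.imwrite("pics/scene_zj.png",cv2.convertScaleAbs(cv2.resize(im[v-30:v+30,u-35:u+35],None,fx=9,fy=9,interpolation=cv2.INTER_CUBIC),alpha=2))
E
```

```text
time_s: 14.17
tool_pos: [0.5427, -0.1208, 0.0601]
tool_rot: [-171.8, 90.0, -85.4]
force: [-0.2, -2.3, 1.6]
grip_width: 0.0246
14.1667 0.02455141209558928 [-0.17595642 -2.30364161  1.57615823] [-0.31745843 -0.00319528 -0.00470118] [-1.38379600e+00 -3.79027927e+01 -8.54491979e+00 -2.50427145e+01
 -5.64388465e-01 -2.06588125e-01  1.64753870e-03]
```

View pics/scene_zj.png

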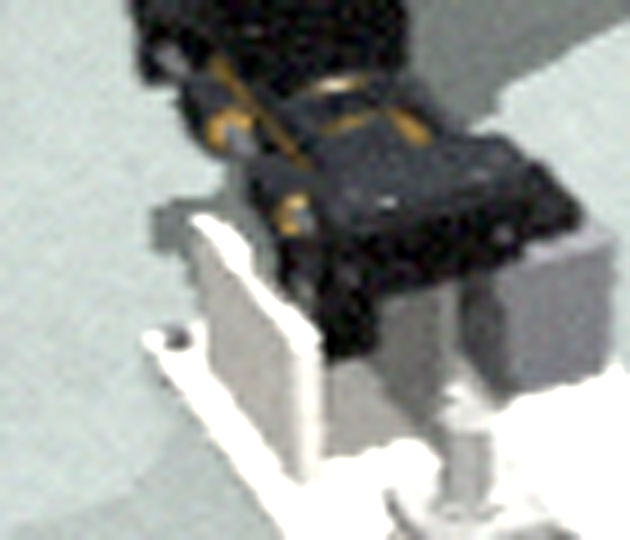

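```bash
for i in 1 2 3 4; do python3 -m pendant '[[5,[0,0,0],[0,0,0]],[5,[0,0,0],[0,0,0]],[5,[0,0,0],[0,0,0]],[5,[0,0,0],[0,0,0]],[5,[0,0,0],[0,0,0]],[5,[0,0,0],[0,0,0]]]' 60; python3 -c "
from cell import telemetry
o=telemetry.get_obs();print(o['wrist_torque'],o['grip_width'])"; done
```

```text
time_s: 14.72
tool_pos: [0.5427, -0.1208, 0.0601]
tool_rot: [-178.6, 90.0, -92.1]
force: [-1.2, -3.1, 3.2]
grip_width: 0.0247
[-0.54166513  0.07161518  0.0155013 ] 0.024683126619417906
time_s: 15.22
tool_pos: [0.5427, -0.1207, 0.0601]
tool_rot: [-173.3, 90.0, -86.8]
force: [-1.2, -5.3, 3.5]
grip_width: 0.0247
[-0.79496241  0.15903019 -0.02681684] 0.024720947778116623
time_s: 15.72
tool_pos: [0.5427, -0.1207, 0.0601]
tool_rot: [-165.8, 90.0, -79.4]
force: [-1.8, -4.3, 4.3]
grip_width: 0.0244
[-0.82892975  0.1487711  -0.0125061 ] 0.024398717156641287
time_s: 16.22
tool_pos: [0.5427, -0.1208, 0.0601]
tool_rot: [-170.1, 90.0, -83.6]
force: [-1.9, -5.1, 4.0]
grip_width: 0.0244
[-0.86317674  0.14929657  0.00391224] 0.02438600145297183
```

```bash
for i in 1 2 3; do python3 -m pendant '[[5,[0,0,0],[0,0,0]],[5,[0,0,0],[0,0,0]],[5,[0,0,0],[0,0,0]],[5,[0,0,0],[0,0,0]],[5,[0,0,0],[0,0,0]],[5,[0,0,0],[0,0,0]],[5,[0,0,0],[0,0,0]],[5,[0,0,0],[0,0,0]]]' 60; python3 -c "
from cell import telemetry
o=telemetry.get_obs();print(o['wrist_torque'],o['grip_width'])"; done
python3 - <<'E'
from h import *
c=optics.read_camera("scene"); cv2.imwrite("pics/scene_zk.png",c["image"])
P=cloud(c)
for n,z in(("clear_jar",0),("beaker",0),("spacer",0),("reagent_bottle",0),("short_pin",.04),("long_pin",.046)):
    r=models.landmark_of("scene",n); print(n,[(k["confidence"],np.round(at_z(c,k["centre"][1]*640,k["centre"][0]*400,z)[:2],3)) for k in r[:1]])
E
```

```text
time_s: 16.88
tool_pos: [0.5427, -0.1208, 0.0601]
tool_rot: [-167.9, 90.0, -81.5]
force: [-1.0, -4.1, 5.2]
grip_width: 0.0239
[-0.77704727  0.15391618  0.05643422] 0.02389084674652874
time_s: 17.55
tool_pos: [0.5427, -0.1208, 0.0601]
tool_rot: [-173.3, 90.0, -86.9]
force: [-0.5, -5.0, 3.6]
grip_width: 0.0246
[-0.85312062  0.17934331  0.08187273] 0.02459379569859543
time_s: 18.22
tool_pos: [0.5427, -0.1208, 0.0601]
tool_rot: [-167.4, 90.0, -80.9]
force: [-2.1, -5.1, 5.2]
grip_width: 0.0246
[-0.7857342   0.15177033  0.01973587] 0.024580084750249476
clear_jar [(0.59, array([0.47 , 0.143]))]
beaker [(0.67, array([0.743, 0.179]))]
spacer [(0.5, array([0.731, 0.046]))]
reagent_bottle [(0.25, array([ 0.521, -0.054]))]
short_pin [(0.6, array([0.57 , 0.295]))]
long_pin [(0.49, array([0.553, 0.009]))]
```

View pics/scene_zk.png

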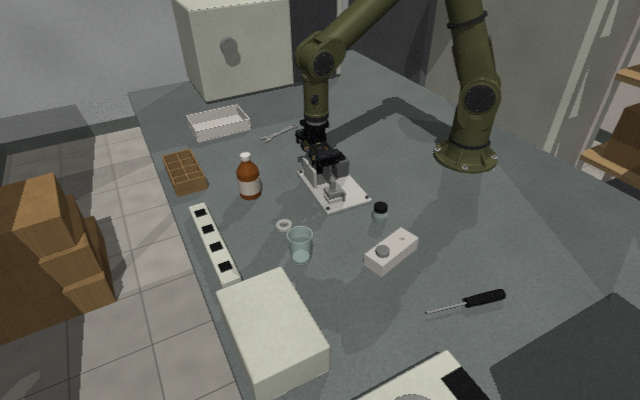

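The wide view shows the gripper in the gap at about (325,165), the pin in the ear at (338,185), and every bystander where it started. Width and reaction moment have been steady for more than 2 s, so the head is held. Handing in.

```bash
python3 -c "
from cell import env
print(env.sign_off())"
```

```text
the job is handed in; nothing more can be done
None
```

I pushed the long pin fully home through the ear and lug, then gripped the bolt head at 60 N. I handed the job in at about 18 s, still holding the head.

**Pin:**
- It stopped hard at TCP height 70.5 mm, against 70.7 mm predicted, with an 18 N reaction.
- After release, the depth image put the top of its head at about 82 mm, which is the height expected when home.

**Bolt head:**
- I did not measure the bolt angle directly; that it is stopped is inferred from the readings below.
- The opening stayed at 23.9–24.7 mm for over 4 s.
- The reaction moment built up over about the first second, then held steady at about 0.8 N m. Forces were about 5 N sideways and 4 N upward.

**Other checks:**
- The jar, beaker, spacer and short pin measured within about 7 mm of where they started, which is within the networks' error.
- The bottle, spanner and screwdriver look unmoved in the last picture.
- The bottle's detection in the last check was a low-confidence false one (0.25), so for the bottle I relied on the picture.
- The gripper read about 1.5 mm under the true size on the 18 mm pin head, so its widths are only good to that.

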